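# Fetch the screw carton from the back of the caddy

### The job

Get the large flat carton of screws out from the back of the storage caddy: first stand the spray can and the drill index that block it upright on the low steel side tray, then set the carton flat in the framed seat in front of the vice. When it is there, put the can and the drill index back upright and square in the caddy exactly where each stood before, without tipping them, and leave the tape measure and the small carton in the caddy alone.

Things in the scene. Friction and masses are not known exactly. Their poses are not given: they have to be found in the camera images.
- caddy: Fixed shallow plywood storage caddy, 200 (x) x 280 (y) mm. Origin at the centre of its underside. Its floor is 8 mm above the origin; a rim 8 mm wide and 18 mm high runs round it. Its -x side faces the robot: spray can and drill index stand side by side in the front row, small carton, flat carton and tape measure in the back row, the flat carton in the middle.
- side_tray: Fixed low steel tray, 150 (x) x 240 (y) mm outside, walls 4 mm thick and 14 mm high, floor 4 mm above its origin, empty. Origin at the centre of its underside.
- vice_board: Fixed wooden board, 210 (x) x 200 (y) x 10 mm, with a small drill vice (50 mm high) screwed to its far half, its front side 76 mm further along +x than the middle of the seat. Origin at the centre of its underside.
- seat (a point): Centre, at board-top height (10 mm above the worktop), of the seat in front of the vice: a rectangle framed by 4 mm high, 6 mm wide bars, 80 (x) x 108 (y) mm inside. Axes as the board's.
- spray_can: Spray can, round, 54 mm diameter, straight body to 156 mm height, narrow cap to 184 mm, about 0.33 kg. Origin at the centre of its underside, z up.
- drill_index: Drill index: a closed upright case, 115 mm long (its x), 43 mm thick (its y), 111 mm high, about 0.48 kg. Origin at the centre of its underside, z up; it starts with its length along the caddy's y. It stands with a slight natural lean of 2 to 3 degrees. Grip it across its thickness.
- flat_carton: Large flat carton of screws, 88 mm long (its x), 60 mm wide (its y), 41 mm high (the firm body is 38 mm high), about 0.42 kg. Origin at the centre of its underside, z up; it starts with its length along the caddy's y, in the middle of the back row. Grip it across its 60 mm width.
- tape_measure: Tape measure standing at one end of the back row, 46 x 89 mm, 68 mm high. Leave it alone. Origin at the centre of its underside.
- small_carton: Small upright carton at the other end of the back row, 48 x 68 mm, 53 mm high. Leave it alone. Origin at the centre of its underside.
Things that resemble listed ones, but are neither listed nor needed, are in the scene too. What is shaped like the spray_can but blue or red is not meant.

How it is judged:
By the outcome, as a careful person would: the job done as asked, in the order asked, and still so for the second after the job is handed in, with the robot touching nothing.
It also fails if it takes over 144 s, if anything falls off the work surface, if the arm or the gripper's body presses on something with over 40 N, if the wrist force passes 120 N, or if a joint passes its speed limit or range.

### The arm

A 6-joint arm with a two-finger parallel gripper is mounted at the origin on a cart in front of the work surface, level with it; the furniture and walls round the work are solid. World frame = base frame: x ahead of the robot, y to its left, z up, the work surface at z = 0. Lengths are in m, angles in degrees, forces in N, time in s.
With the tool pointing down it reaches from about 0.4 to 0.825 m from the base axis. Payload 7 kg.
Tool frame: the origin (TCP) lies between the finger pads; the fingertips stand 25 mm ahead of it and the grasp point (between the pads) lies 6 mm ahead of it; z points along the fingers, y is the line along which they close (so a half turn about z gives the same grasp; the last joint's range is limited). The gripper opens to 88 mm and grips with 3 to 60 N. Pads are 19 mm wide; open, the fingers measure 130 mm over their backs; the gripper's body (78 mm by 193 mm) begins 47 mm behind the grasp point.
Start: joints at [-55.686, 20.546, 0.682, 0, -70.136, -16.507], TCP at [0.206, -0.643, 0.252] pointing down, gripper open.
Joint ranges: [-176.03, 176.03], [-82.01, 121.73], [-58.28, 71.71], [-173.87, 95.51], [-174.79, -0.11], [-173.66, 173.66]. Speed limits (degrees/s): [136.94, 136.94, 172.46, 180, 180, 180].

### API

Orientations are given as [roll, pitch, yaw] about the fixed x, y, z axes, in that order (R = Rz(yaw) Ry(pitch) Rx(roll)).
In Python, from plant import status, optics, job gives the robot as it stands. The module is installed in compiled form; this text tells all that it offers.
- The arm moves only by the shell command python3 -m pendant FILE, which reads ROWS from the file FILE. ROWS is a JSON list of rows, 1 to 8 of them, each of 5 numbers: dx, dy, dz in m, then a turn about the tool's z in degrees, then the finger opening in m; each row is the pose to reach, as a shift and turn from the pose commanded when the command began, along the tool's axes at that moment; what a row does not reach only later rows make up. A row lasts 1/8 s, in which the tool goes at most 0.0625 m and 10.7 degrees, less where a joint would pass 70% of its speed; a pose out of reach is approached as far as the arm can. The fingers move at their own pace and stop on an object; the grip force is fixed at half the most. Time passes only in rows, so rows that do not move let the fingers close. It prints the time, the measured TCP pose, the force, the opening and the grip force at its end. Input that does not fit is refused with a message, and nothing moves.
- status.get_obs(): the state, without advancing time (a new reading comes with each control period).
- optics.snapshot(name): name is "scene" or "top" or "wrist"; returns a dict with "frame" (420x560x3 uint8, red, green, blue), "z_map" (420x560 float32, m along the optical axis (not along the pixel's ray), 0 where there is no reading), "fovy" (degrees; the focal length in pixels is half the picture's height over the tangent of half this angle, whatever the lens; pixels are square), "cx", "cy" (the principal point, pixels), "R" (3x3) and "t" (3): a world point X has camera coordinates R X + t; the wrist camera has in their place "T_tool_cam" (4x4, takes a point from camera to tool coordinates, whose origin is the TCP and whose axes are the flange's). Camera axes: x right, y down, z forward; pixel columns grow to the right and rows downward; lengths in m; the calibration is good to about 2 mm. A picture is of the moment at which its call begins: read the wrist's pose just before it.
- job.close_job(): hands the job in; it is judged then, once.
The state is a dict: "clock": time; "joint_pos": joint angles; "qvel": joint speeds; "tau": joint torques, N m; "tool_pos": TCP position; "orientation": TCP orientation; "force": force on the tool from outside, world axes, zero at the start; "moment": the same for the moment, N m; "opening": finger opening in m; "gripper_force": force on a finger pad.
Only numpy, scipy, OpenCV 4.12 (cv2) and the standard library are available. Lean on these libraries where they do the work, as an engineer would, in place of code of your own. Each camera call takes 0.05 s, during which the arm holds its last target. There are 200 camera calls.

## Working session

There is one attempt and no reset: what is moved stays moved. The work goes in short steps, Python scripts to look and compute and a shell command to move; the robot and the scene stay as the last step left them, time stands still between calls to the robot, and variables do not carry over. Pictures are saved under pics/ and viewed, at most 14 in all, crops included, and the job is handed in when it is done.

```bash
mkdir -p pics; python3 - <<'E'
from plant import status, optics
import cv2, numpy as np, pickle
o=status.get_obs(); print({k:np.round(v,3).tolist() for k,v in o.items()})
d={}
for n in ("scene","top"):
    s=optics.snapshot(n); d[n]=s
    cv2.imwrite(f"pics/{n}0.png",s["frame"][:,:,::-1])
    print(n,s["fovy"],s["cx"],s["cy"],np.round(s["R"],3).tolist(),np.round(s["t"],3))
pickle.dump(d,open("d0.pkl","wb"))
E
```

```text
{'clock': 0.0, 'joint_pos': [-55.686, 20.593, 0.633, -0.022, -70.136, -16.507], 'qvel': [-0.009, -0.025, -0.01, -0.05, 0.013, 0.086], 'tau': [0.001, -58.271, 29.306, 6.997, 0.007, -0.0], 'tool_pos': [0.206, -0.642, 0.251], 'orientation': [179.903, -0.007, -162.201], 'force': [-0.187, -0.552, -0.331], 'moment': [-0.035, -0.025, 0.046], 'gripper_force': 0.0, 'opening': 0.087}
scene 42.98045227664066 283.3185575730856 202.29689664707576 [[0.967, -0.255, 0.019], [-0.18, -0.731, -0.659], [0.182, 0.633, -0.752]] [-0.473  0.071  1.801]
top 43.15082000082253 282.6150937722703 204.57081121756784 [[0.26, -0.965, 0.013], [-0.755, -0.212, -0.62], [0.601, 0.151, -0.785]] [-0.199  0.361  1.74 ]
```

View pics/scene0.png

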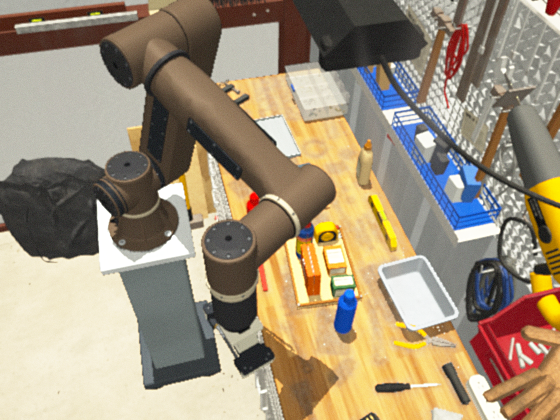

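View pics/top0.png

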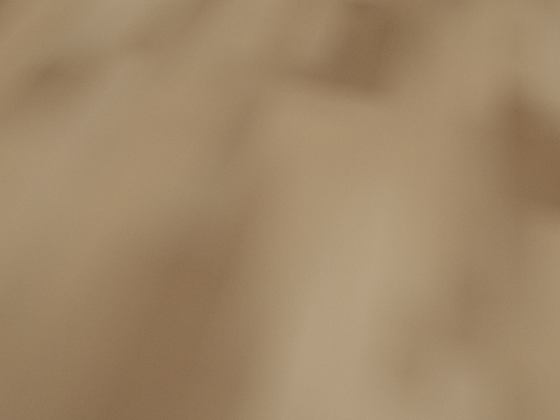

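The scene view shows the caddy near (322,265) with the orange drill index at (310,268), and a flat steel tray near (278,135). The arm hides whatever is around (290,190). The top camera's picture is blurred, so I will check its depth and use the wrist camera instead.

```bash
cat > h.py <<'E'
import numpy as np, cv2, pickle
from scipy.spatial.transform import Rotation as Rn
from plant import status, optics
def K(s): f=s["frame"].shape[0]/2/np.tan(np.radians(s["fovy"]/2)); return f,s["cx"],s["cy"]
def pose(o): 
    T=np.eye(4);T[:3,:3]=Rn.from_euler("xyz",o["orientation"],degrees=True).as_matrix();T[:3,3]=o["tool_pos"];return T
def snap(name,tag=None):
    o=status.get_obs(); s=dict(optics.snapshot(name))
    if name=="wrist": s["M"]=pose(o)@s["T_tool_cam"]
    else:
        M=np.eye(4);M[:3,:3]=s["R"].T;M[:3,3]=-s["R"].T@s["t"];s["M"]=M
    if tag: cv2.imwrite(f"pics/{tag}.png",s["frame"][:,:,::-1]); pickle.dump(s,open(tag+".pkl","wb"))
    return s
def load(tag): return pickle.load(open(tag+".pkl","rb"))
def cloud(s):  # HxWx3 world points, nan if none
    f,cx,cy=K(s);z=s["z_map"].astype(float);z=np.where(z>0,z,np.nan)
    v,u=np.indices(z.shape)
    P=np.stack([(u-cx)/f*z,(v-cy)/f*z,z],-1)
    return P@s["M"][:3,:3].T+s["M"][:3,3]
def ray(s,u,v,h): # world point on plane z=h
    f,cx,cy=K(s);d=s["M"][:3,:3]@np.array([(u-cx)/f,(v-cy)/f,1]);c=s["M"][:3,3];return c+d*(h-c[2])/d[2]
def proj(s,X):
    f,cx,cy=K(s);M=s["M"];p=(np.atleast_2d(X)-M[:3,3])@M[:3,:3];return p[:,:2]/p[:,2:]*f+[cx,cy]
def ortho(P,F,x0,x1,y0,y1,r=0.001): # top-down map: color + height
    nx=int((x1-x0)/r);ny=int((y1-y0)/r);H=np.full((nx,ny),np.nan);C=np.zeros((nx,ny,3),np.uint8)
    p=P.reshape(-1,3);c=F.reshape(-1,3);o=np.argsort(p[:,2]);p=p[o];c=c[o]
    i=((x1-p[:,0])/r);j=((y1-p[:,1])/r);k=np.isfinite(i)&(i>=0)&(i<nx)&(j>=0)&(j<ny)
    H[i[k].astype(int),j[k].astype(int)]=p[k,2];C[i[k].astype(int),j[k].astype(int)]=c[k];return H,C
E
python3 - <<'E'
from h import *
d=pickle.load(open("d0.pkl","rb"))
for n,s in d.items():
    M=np.eye(4);M[:3,:3]=s["R"].T;M[:3,3]=-s["R"].T@s["t"];s["M"]=M
    P=cloud(s);print(n,M[:3,3],np.isfinite(P[...,0]).mean())
    if n=="scene":
        for u,v in [(322,265),(310,268),(297,245),(278,135),(235,92),(265,120),(298,152),(358,290),(350,300),(345,310),(330,260),(325,232),(365,170),(255,205),(417,290),(300,300)]: print(u,v,np.round(P[v,u],3))
        big=cv2.resize(s["frame"][70:330,210:400],None,fx=3,fy=2.3,interpolation=cv2.INTER_CUBIC)
        cv2.imwrite("pics/scene0z.png",cv2.resize(s["frame"][70:330,210:400],None,fx=2.3,fy=2.3,interpolation=cv2.INTER_CUBIC)[:,:,::-1])
    else:
        H,C=ortho(P,s["frame"],0,1,-.8,.8,.01);print(np.nanmin(H),np.nanmax(H))
E
```

```text
scene [ 0.14246825 -1.20899368  1.4104154 ] 0.995969387755102
322 265 [ 0.532 -0.315  0.01 ]
310 268 [ 0.466 -0.384  0.117]
297 245 [ 0.461 -0.267  0.077]
278 135 [0.55  0.317 0.008]
235 92 [ 0.442  0.635 -0.   ]
265 120 [0.524 0.425 0.001]
298 152 [0.603 0.212 0.   ]
358 290 [ 0.61  -0.432  0.015]
350 300 [ 0.525 -0.545  0.175]
345 310 [ 0.514 -0.55   0.135]
330 260 [ 0.553 -0.325  0.045]
325 232 [ 0.563 -0.234  0.069]
365 170 [ 0.782 -0.011  0.079]
255 205 [ 0.358 -0.139  0.152]
417 290 [ 0.79  -0.472  0.006]
300 300 [ 0.43  -0.419  0.008]
top [-0.72211952 -0.37933457  1.59176874] 0.9958801020408163
nan nan<stdin>:11: RuntimeWarning: All-NaN slice encountered
```

View pics/scene0z.png

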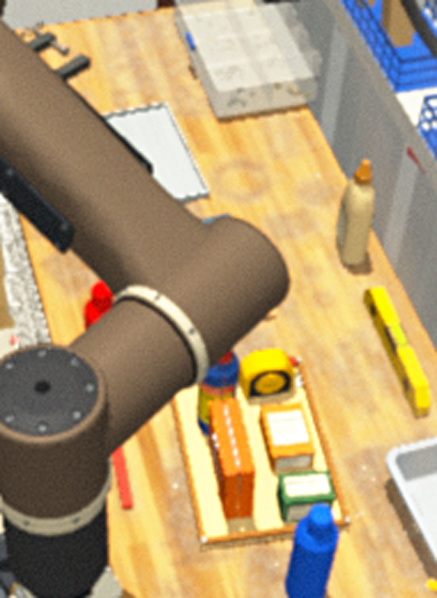

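The zoom shows the label-printed can behind the arm at about (218,390), the orange index at (232,455), the flat carton at (287,435) with its white label, the tape measure at (268,375) and the green small carton at (305,490). A blue decoy can is in front at (312,550) and a red one at (100,300). The tray is at (160,150); the vice board is hidden.

```bash
python3 - <<'E'
from h import *
s=snap("wrist","w0");print(np.round(s["T_tool_cam"],3),s["fovy"],s["cx"],s["cy"],np.round(s["M"][:3,3],3))
P=cloud(s);print(np.isfinite(P[...,0]).mean(),np.round(P[::140,::186],2).tolist())
E
echo '[[0, 0, -0.06, 10, 0.088], [-0.05, 0, -0.12, 20, 0.088], [-0.10, 0.02, -0.18, 25, 0.088], [-0.15, 0.06, -0.2, 30, 0.088], [-0.15, 0.12, -0.2, 35, 0.088], [-0.15, 0.18, -0.2, 40, 0.088], [-0.15, 0.24, -0.2, 45, 0.088], [-0.15, 0.30, -0.2, 50, 0.088]]' > mv.in && python3 -m pendant mv.in
```

```text
[[-0.001 -0.963 -0.271  0.073]
 [ 1.    -0.001 -0.001  0.   ]
 [ 0.    -0.271  0.963 -0.133]
 [ 0.     0.     0.     1.   ]] 62.778216253140975 281.35743971134116 212.6438141386085 [ 0.137 -0.665  0.384]
0.9960119047619047 [[[0.07, -1.69, -0.94], [-0.13, -1.09, -0.95], [-0.32, -0.48, -0.94], [-0.51, 0.12, -0.94]], [[0.3, -1.06, -0.15], [0.3, -0.93, -0.72], [0.12, -0.31, -0.95], [0.01, -0.12, -0.32]], [[0.19, -0.71, 0.32], [0.22, -0.68, 0.24], [0.2, -0.6, 0.23], [0.15, -0.59, 0.31]]]
clock: 1.15
tool_pos: [0.2599, -0.3199, 0.4512]
orientation: [180.0, -0.0, 147.6]
force: [1.3, 2.3, 1.1]
opening: 0.0871
gripper_force: 0.0
```

```bash
echo '[[0, 0, 0, 10, 0.088], [0, 0, 0, 20, 0.088], [0, 0, 0, 30, 0.088], [0, 0, 0, 40, 0.088], [0, 0, 0, 50, 0.088], [0, 0, 0, 57.6, 0.088], [0, 0, 0, 57.6, 0.088]]' > mv.in && python3 -m pendant mv.in; python3 - <<'E'
from h import *
print(np.round(status.get_obs()["joint_pos"],1))
E
```

```text
clock: 2.02
tool_pos: [0.2606, -0.3214, 0.4514]
orientation: [-180.0, -0.0, 90.3]
force: [-0.3, -0.6, -0.2]
opening: 0.0877
gripper_force: 0.0
[ -23.4   -9.3   -7.8   -0.   -91.5 -156.4]
```

```bash
echo '[[0, 0.05, 0, -10.6, 0.088], [0, 0.1, 0, -21, 0.088], [0, 0.15, 0, -31.5, 0.088], [0, 0.19, 0, -42, 0.088], [0, 0.19, 0, -52.5, 0.088], [0, 0.19, 0, -63, 0.088], [0, 0.19, 0, -73.5, 0.088], [0, 0.19, 0, -84, 0.088]]' > mv.in && python3 -m pendant mv.in; echo '[[0, 0, 0, -10.6, 0.088], [0, 0, 0, -21, 0.088], [0, 0, 0, -31.5, 0.088], [0, 0, 0, -42, 0.088], [0, 0, 0, -52.5, 0.088], [0, 0, 0, -63, 0.088], [0, 0, 0, -73.5, 0.088], [0, 0, 0, -84, 0.088]]' > mv.in && python3 -m pendant mv.in;echo '[[0, 0, 0, -10.6, 0.088], [0, 0, 0, -12.3, 0.088], [0, 0, 0, -12.3, 0.088]]' > mv.in && python3 -m pendant mv.in; python3 - <<'E'
from h import *
print(np.round(status.get_obs()["joint_pos"],1))
s=snap("wrist","w1")
E
```

```text
clock: 3.02
tool_pos: [0.4508, -0.3208, 0.4513]
orientation: [180.0, -0.0, 174.8]
force: [0.6, 0.2, -0.3]
opening: 0.0878
gripper_force: 0.0
clock: 4.03
tool_pos: [0.4507, -0.3208, 0.4513]
orientation: [180.0, 0.0, -101.2]
force: [0.2, 0.2, -0.6]
opening: 0.088
gripper_force: 0.0
clock: 4.4
tool_pos: [0.4508, -0.3208, 0.4514]
orientation: [180.0, 0.0, -89.6]
force: [0.4, -0.9, -0.4]
opening: 0.0877
gripper_force: 0.0
[-15.2   5.3   6.1  -0.  -90.8  15.6]
```

View pics/w1.png

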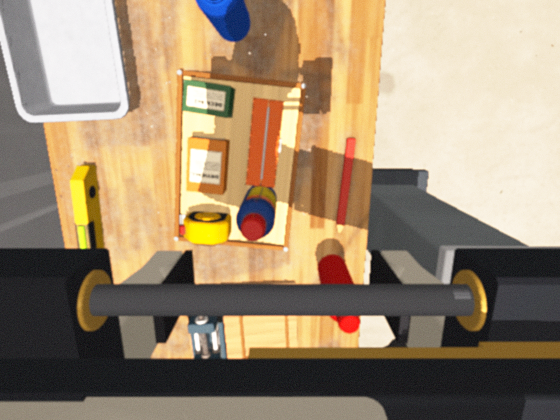

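Image up is −Y. The caddy spans (180,70) to (300,248): green small carton (208,98), flat carton (207,165), tape (207,225), index (265,140), can (256,212). The vice shows at (205,335), partly behind the gripper, so I will move along +Y for second views.

```bash
echo '[[0.05, 0, 0, 0, 0.088], [0.10, 0, 0, 0, 0.088], [0.14, 0, 0, 0, 0.088], [0.14, 0, 0, 0, 0.088]]' > mv.in && python3 -m pendant mv.in | head -2; python3 -c "
from h import *
snap('wrist','w2')"; echo '[[-0.06, 0, 0, 0, 0.088], [-0.12, 0, 0, 0, 0.088], [-0.18, 0, 0, 0, 0.088], [-0.24, 0, 0, 0, 0.088], [-0.28, 0, 0, 0, 0.088], [-0.28, 0, 0, 0, 0.088]]' > mv.in && python3 -m pendant mv.in | head -2; python3 -c "
from h import *
snap('wrist','w3')"; echo '[[-0.06, 0, 0, 0, 0.088], [-0.12, 0, 0, 0, 0.088], [-0.18, 0, 0, 0, 0.088], [-0.24, 0, 0, 0, 0.088], [-0.28, 0, 0, 0, 0.088], [-0.28, 0, 0, 0, 0.088]]' > mv.in && python3 -m pendant mv.in | head -2; python3 - <<'E'
from h import *
snap('wrist','w4')
a=[load(t)["frame"] for t in ("w2","w3","w4")]
cv2.imwrite("pics/m1.png",cv2.resize(np.vstack([x[:260] for x in a]),None,fx=.76,fy=.76)[:,:,::-1])
E
```

```text
clock: 4.95
tool_pos: [0.4517, -0.4631, 0.4495]
clock: 5.75
tool_pos: [0.449, -0.178, 0.4528]
clock: 6.55
tool_pos: [0.4471, 0.1009, 0.4511]
```

View pics/m1.png

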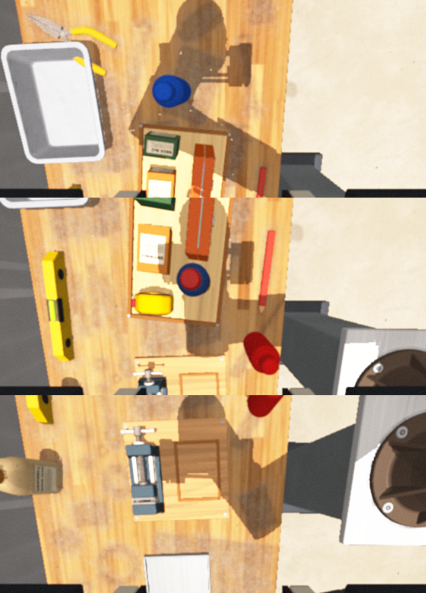

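The strips show the caddy clearly in w3 (can at about (193,278) in the montage), the vice board with its empty framed seat at about (198,470), and the steel tray starting at (178,570). I will take one more view for the tray, then fit the geometry.

```bash
echo '[[-0.06, 0, 0, 0, 0.088], [-0.12, 0, 0, 0, 0.088], [-0.18, 0, 0, 0, 0.088], [-0.18, 0, 0, 0, 0.088], [-0.18, 0, 0, 0, 0.088]]' > mv.in && python3 -m pendant mv.in | head -2; python3 - <<'E'
from h import *
snap('wrist','w5')
Ps=[];Fs=[]
for t in ("w1","w2","w3","w4","w5"):
    s=load(t);P=cloud(s);P[250:]=np.nan;Ps.append(P);Fs.append(s["frame"])
P=np.vstack(Ps);F=np.vstack(Fs)
H,C=ortho(P,F,.36,.68,-.52,.48,.00125)
im=np.hstack([C]);cm=cv2.applyColorMap(np.uint8(np.clip(np.nan_to_num(H)*2000,0,255)),cv2.COLORMAP_JET)
v=np.vstack([im[:,:,::-1],cm]);print(v.shape);cv2.imwrite("pics/ortho.png",v)
E
```

```text
clock: 7.22
tool_pos: [0.446, 0.2782, 0.4514]
(512, 800, 3)
```

View pics/ortho.png

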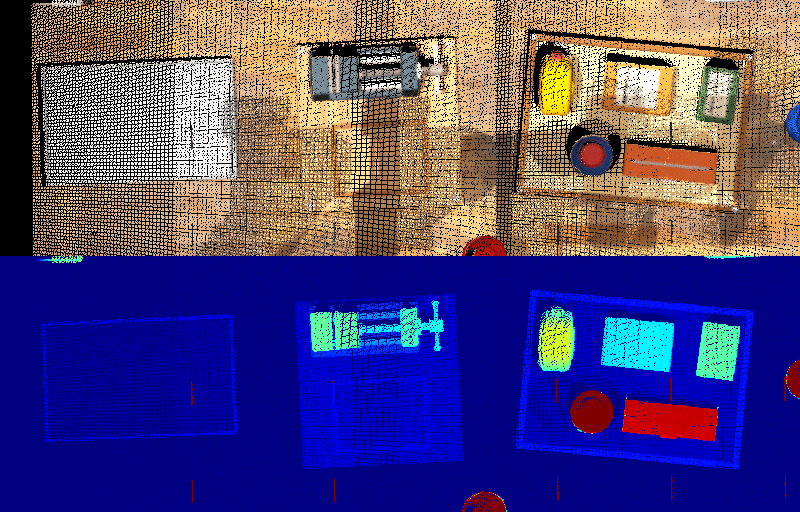

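The merged top-down map (1.25 mm per pixel, left = +Y, up = +X) shows the tray at (138,125), the board with the seat at (380,155), and the caddy at (635,120) rotated a few degrees. Now I fit each item per view.

```bash
cat > fit.py <<'E'
from h import *
def pts(tags,box,zl,zh,lim=250):
    out=[]
    for t in tags:
        P=cloud(load(t) if isinstance(t,str) else t)[:lim].reshape(-1,3)
        k=(P[:,0]>box[0])&(P[:,0]<box[1])&(P[:,1]>box[2])&(P[:,1]<box[3])&(P[:,2]>zl)&(P[:,2]<zh);out.append(P[k])
    return np.vstack(out)
def rect(p,long_axis_y=True):  # centre, size, angle of long side rel. +y (deg), median z
    p=p[np.isfinite(p[:,0])]
    g=np.zeros((2000,2000),np.uint8);ij=((p[:,:2]-p[:,:2].mean(0))*2000+1000).round().astype(int)
    g[ij[:,0],ij[:,1]]=255;g=cv2.morphologyEx(g,cv2.MORPH_CLOSE,np.ones((9,9)));g=cv2.morphologyEx(g,cv2.MORPH_OPEN,np.ones((5,5)))
    c=max(cv2.findContours(g,0,2)[0],key=cv2.contourArea)
    (cy,cx),(w,h),a=cv2.minAreaRect(c); # cv x = col = y
    B=cv2.boxPoints(((cy,cx),(w,h),a));e=[B[1]-B[0],B[2]-B[1]];l=max(e,key=np.linalg.norm)
    ang=np.degrees(np.arctan2(-l[1],l[0]));ang=(ang+90)%180-90
    ctr=p[:,:2].mean(0)+(np.array([cx,cy])-1000)/2000
    return np.round([*ctr,*sorted((w/2000,h/2000)),ang,np.median(p[:,2])],4)
E
python3 - <<'E'
from fit import *
def X(r):return .68-r*.00125
def Y(c):return .48-c*.00125
def run(name,tags,r0,r1,c0,c1,zl,zh):
    for t in [[t] for t in tags]+[tags]:
        try:p=pts(t,(X(r1),X(r0),Y(c1),Y(c0)),zl,zh);print(name,t,len(p),rect(p))
        except Exception as e:print(name,t,"-",e)
run("caddy",["w1","w3"],10,225,500,775,.009,.4)
run("index",["w1","w2","w3"],120,200,616,730,.09,.15)
run("can",["w1","w3"],110,190,560,622,.14,.175)
run("cap",["w1","w3"],110,190,560,622,.18,.25)
run("flat",["w1","w2","w3"],40,130,590,690,.035,.08)
run("small",["w1","w2","w3"],40,140,690,755,.035,.09)
run("tape",["w1","w3"],30,130,530,585,.04,.09)
run("tray",["w5"],30,210,20,250,.002,.05)
run("trayrim",["w5"],30,210,20,250,.009,.05)
run("board",["w4","w5"],20,230,280,470,.006,.09)
p=pts(["w4","w5","w3"],(X(200),X(112),Y(440),Y(322)),.0115,.03);print("seat",rect(p))
p=pts(["w4"],(X(180),X(130),Y(410),Y(350)),.0,.03);print("seatfloor",np.median(p[:,2]))
p=pts(["w5"],(X(150),X(100),Y(200),Y(80)),-.01,.03);print("trayfloor",np.median(p[:,2]))
p=pts(["w3","w1"],(X(120),X(85),Y(700),Y(600)),-.01,.03);print("caddyfloor",np.median(p[:,2]))
E
```

```text
caddy ['w1'] 13721 [ 0.5258 -0.3132  0.2     0.2795 -5.4547  0.0564]
caddy ['w3'] 13061 [ 0.5271 -0.2985  0.2     0.2511 -5.3734  0.0472]
caddy ['w1', 'w3'] 26782 [ 0.5259 -0.313   0.2004  0.2803 -5.4836  0.0479]
index ['w1'] 2643 [ 0.473  -0.3575  0.0428  0.1151 -6.0885  0.1181]
index ['w2'] 1387 [ 0.4709 -0.382   0.0426  0.0678 -5.1945  0.118 ]
index ['w3'] 2553 [ 0.4745 -0.3435  0.0428  0.0878 -6.7098  0.1181]
index ['w1', 'w2', 'w3'] 6583 [ 0.473  -0.3577  0.0431  0.116  -6.0724  0.1181]
can ['w1'] 714 [ 4.8500e-01 -2.6400e-01  4.3500e-02  5.1800e-02  7.9992e+01  1.5300e-01]
can ['w3'] 875 [ 4.860e-01 -2.590e-01  5.150e-02  5.200e-02 -9.000e+01  1.527e-01]
can ['w1', 'w3'] 1589 [ 0.486  -0.2594  0.0515  0.053   0.      0.1528]
cap ['w1'] 487 [ 4.852e-01 -2.611e-01  2.750e-02  2.900e-02 -9.000e+01  1.900e-01]
cap ['w3'] 626 [ 0.4856 -0.2597  0.03    0.03    0.      0.19  ]
cap ['w1', 'w3'] 1113 [ 0.4854 -0.2598  0.0295  0.03    0.      0.19  ]
flat ['w1'] 2143 [ 0.57   -0.3173  0.0608  0.0857 -5.7106  0.0462]
flat ['w2'] 913 [ 5.66900e-01 -3.40200e-01  4.16000e-02  5.99000e-02  8.
[... 865 characters left out ...]
tray ['w5'] 12444 [0.5271 0.3064 0.1504 0.24   2.3373 0.004 ]
tray ['w5'] 12444 [0.5271 0.3064 0.1504 0.24   2.3373 0.004 ]
trayrim ['w5'] 1234 [0.5988 0.3362 0.0044 0.1257 2.375  0.0134]
trayrim ['w5'] 1234 [0.5988 0.3362 0.0044 0.1257 2.375  0.0134]
board ['w4'] 17381 [ 5.23100e-01  6.20000e-03  2.00000e-01  2.09900e-01 -8.72519e+01
  1.05000e-02]
board ['w5'] 6814 [ 5.19600e-01  7.29000e-02  6.73000e-02  2.09300e-01 -8.71579e+01
  1.05000e-02]
board ['w4', 'w5'] 24195 [ 5.23100e-01  6.30000e-03  2.00500e-01  2.10200e-01 -8.71844e+01
  1.05000e-02]
seat [0.4812 0.0029 0.0963 0.1304 1.2061 0.0133]
seatfloor 0.009909629746767457
trayfloor 0.0038045190347643643
caddyfloor 0.008043845377989745
```

```bash
cat >> h.py <<'E'
def togo(x,y,z,yaw):  # TCP target -> shift in tool axes, turn
    o=status.get_obs();T=pose(o);d=T[:3,:3].T@(np.array([x,y,z])-T[:3,3]);t=-((yaw-o["orientation"][2]+180)%360-180)
    print("at",np.round(o["tool_pos"],4),np.round(o["orientation"],2),"go",np.round(d,4),"turn",round(t,2))
E
python3 - <<'E'
from fit import *
# seat in board frame
th=np.radians(2.8);c=np.array([.5231,.0063])
for tags in (["w4"],["w3"],["w5"]):
    p=pts(tags,(.40,.56,-.1,.1),.005,.03);q=(p[:,:2]-c)@np.array([[np.cos(th),-np.sin(th)],[np.sin(th),np.cos(th)]])
    for a,b,rng in((0,1,.03),(1,0,None)):
        m=(abs(q[:,1])<.035) if a==0 else (abs(q[:,0]+.042)<.025)
        v=q[m,a];z=p[m,2];bins=np.arange(-.1,.1,.001)
        i=np.digitize(v,bins);prof=np.array([np.median(z[i==k]) if (i==k).sum()>3 else 0 for k in range(len(bins))])
        print(tags,"xy"[a],np.round(bins[prof>.0122]-.0005,4).tolist())
# index planes
for t in("w1","w2","w3"):
    p=pts([t],(.43,.52,-.43,-.29),.114,.125)
    A=np.c_[p[:,:2]-p[:,:2].mean(0),np.ones(len(p))];s=np.linalg.lstsq(A,p[:,2],rcond=None)[0]
    f=np.radians(-6.07);ex=np.array([np.cos(f),np.sin(f)]);ey=np.array([-np.sin(f),np.cos(f)])
    print(t,"slope deg along thick/long",np.degrees(s[:2]@ex),np.degrees(s[:2]@ey),s[2])
    p=pts([t],(.41,.54,-.43,-.29),.012,.112);q=(p[:,:2]-[.473,-.3575])@np.c_[ex,ey]
    for z0 in np.arange(.02,.115,.015):
        k=abs(p[:,2]-z0)<.006
        k&=(abs(q[:,0])<.04)&(abs(q[:,1])<.07)
        if k.sum()>15:print("  z",round(z0,3),"n",k.sum(),"thick",np.round(np.percentile(q[k,0],[3,97]),4),"long",np.round(np.percentile(q[k,1],[3,97]),4))
togo(.4855,-.26,.28,-95.5)
E
```

```text
['w4'] x [-0.0875, -0.0865, -0.0855, -0.0845, -0.0835, -0.0825, -0.0015, -0.0005, 0.0005, 0.0015, 0.0025, 0.0035, 0.0345, 0.0355, 0.0365, 0.0375]
['w4'] y [-0.0595, -0.0585, -0.0575, -0.0565, -0.0555, -0.0545, 0.0545, 0.0555, 0.0565, 0.0575, 0.0585, 0.0595]
['w3'] x [-0.0855, -0.0845, -0.0825, 0.0015, 0.0345]
['w3'] y [-0.0595, -0.0585, -0.0575, -0.0565, -0.0555, -0.0545]
['w5'] x []
['w5'] y [0.0545, 0.0555, 0.0565, 0.0575, 0.0585, 0.0595]
w1 slope deg along thick/long 2.4455172951715958 -0.014137204267596185 0.11813332933036397
w2 slope deg along thick/long 2.5590300471530942 0.16856697486926622 0.11805280093642187
  z 0.02 n 42 thick [-0.0124  0.0239] long [-0.0579 -0.0571]
  z 0.035 n 40 thick [-0.0138  0.0219] long [-0.0579 -0.0571]
  z 0.05 n 40 thick [-0.0125  0.0226] long [-0.0579 -0.0573]
  z 0.065 n 45 thick [-0.0152  0.0224] long [-0.0579 -0.057 ]
  z 0.08 n 48 thick [-0.015   0.0215] long [-0.0578 -0.0571]
  z 0.095 n 57 thick [-0.0161  0.0209] long [-0.0579 -0.057 ]
  z 0.11 n 43 thick [-0.021   0.0202] long [-0.0578  0.0019]
w3 slope deg along thick/long 2.4377709410201653 -0.06688427885040968 0.11814474461404303
  z 0.02 n 20 thick [-0.0134  0.0235] long [0.0572 0.0576]
  z 0.035 n 20 thick [-0.0139  0.0235] long [0.057  0.0575]
  z 0.05 n 29 thick [-0.0175  0.0215] long [0.001  0.0575]
  z 0.065 n 26 thick [-0.0171  0.0218] long [0.0018 0.0577]
  z 0.08 n 23 thick [-0.0151  0.0205] long [0.0572 0.0576]
  z 0.095 n 28 thick [-0.0166  0.0205] long [0.0572 0.0576]
  z 0.11 n 30 thick [-0.0213  0.019 ] long [-0.0066  0.0576]
at [0.446  0.2778 0.4518] [-179.98   -0.    -89.58] go [ 0.5381 -0.0356  0.1718] turn 5.92
```

Seat comes out at (0.481, 0.004) with yaw 2.8°. The index leans 2.45° toward −X at the top. The can is at (0.4855, −0.260). I start with the can.

```bash
echo '[[0.06, 0, 0, 1, 0.088], [0.12, -0.005, 0, 2, 0.088], [0.18, -0.01, 0, 3, 0.088], [0.24, -0.015, 0, 4, 0.088], [0.3, -0.02, 0.02, 5, 0.088], [0.36, -0.025, 0.06, 5.9, 0.088], [0.42, -0.03, 0.1, 5.9, 0.088], [0.48, -0.0356, 0.11, 5.9, 0.088]]' > mv.in && python3 -m pendant mv.in | head -3; echo '[[0.03, 0, 0.03, 0, 0.088], [0.058, -0.005, 0.06, 0, 0.088], [0.058, -0.005, 0.06, 0, 0.088], [0.058, -0.005, 0.06, 0, 0.088]]' > mv.in && python3 -m pendant mv.in| head -3
python3 -c "
from h import *
togo(.4855,-.26,.157,-95.5)"
```

```text
clock: 8.28
tool_pos: [0.4817, -0.1864, 0.3454]
orientation: [180.0, 0.0, -95.5]
clock: 8.78
tool_pos: [0.4827, -0.2427, 0.2873]
orientation: [-179.9, -0.0, -95.5]
at [ 0.4827 -0.2427  0.2873] [-1.7992e+02 -3.0000e-02 -9.5500e+01] go [ 0.0169 -0.0043  0.1303] turn 0.0
```

```bash
echo '[[0.017, -0.0043, 0.0, 0, 0.088], [0.017, -0.0043, 0.05, 0, 0.088], [0.017, -0.0043, 0.09, 0, 0.088], [0.017, -0.0043, 0.12, 0, 0.088], [0.017, -0.0043, 0.13, 0, 0.088], [0.017, -0.0043, 0.13, 0, 0.088]]' > mv.in && python3 -m pendant mv.in| head -4
python3 -c "
from h import *
togo(.4855,-.26,.157,-95.5)"
```

```text
clock: 9.52
tool_pos: [0.4863, -0.2593, 0.1568]
orientation: [-180.0, -0.0, -95.4]
force: [-0.5, 0.7, 0.1]
at [ 0.4863 -0.2593  0.1568] [-1.7998e+02 -2.0000e-02 -9.5360e+01] go [ 0.0008  0.0007 -0.0002] turn 0.14
```

```bash
echo '[[0, 0, 0, 0, 0.05], [0, 0, 0, 0, 0.04], [0, 0, 0, 0, 0.04], [0, 0, 0, 0, 0.04], [0, 0, 0, 0, 0.04], [0, 0, 0, 0, 0.04]]' > mv.in && python3 -m pendant mv.in; echo '[[0, 0, -0.01, 0, 0.04], [0, 0, -0.03, 0, 0.04], [0, 0, -0.07, 0, 0.04], [0, 0, -0.11, 0, 0.04], [0, 0, -0.12, 0, 0.04], [0, 0, -0.12, 0, 0.04]]' > mv.in && python3 -m pendant mv.in
python3 -c "
from h import *
togo(.525,.37,.2768,-87.7)"
```

```text
clock: 10.28
tool_pos: [0.486, -0.2591, 0.1565]
orientation: [-180.0, -0.0, -95.4]
force: [-0.6, 0.5, 3.9]
opening: 0.0514
gripper_force: 30.0
clock: 11.02
tool_pos: [0.4857, -0.2589, 0.2764]
orientation: [-180.0, 0.0, -95.4]
force: [0.9, 0.1, -4.1]
opening: 0.0515
gripper_force: 30.0
at [ 0.4857 -0.2589  0.2764] [-1.7996e+02  3.0000e-02 -9.5400e+01] go [-6.298e-01  2.010e-02 -1.000e-04] turn -7.7
```

```bash
echo '[[-0.02, 0, 0, -1, 0.04], [-0.06, 0.002, 0, -2, 0.04], [-0.11, 0.005, 0, -3, 0.04], [-0.16, 0.008, 0, -4, 0.04], [-0.21, 0.01, 0, -5, 0.04], [-0.26, 0.012, 0, -6, 0.04], [-0.31, 0.015, 0, -7, 0.04], [-0.36, 0.02, 0, -7.7, 0.04]]' > mv.in && python3 -m pendant mv.in|head -3; echo '[[-0.05, -0.007, 0, 0, 0.04], [-0.1, -0.014, 0, 0, 0.04], [-0.15, -0.021, 0, 0, 0.04], [-0.2, -0.028, 0, 0, 0.04], [-0.24, -0.033, 0, 0, 0.04], [-0.265, -0.036, 0, 0, 0.04], [-0.265, -0.036, 0, 0, 0.04]]' > mv.in && python3 -m pendant mv.in
python3 -c "
from h import *
togo(.525,.37,.155,-87.7)"
```

```text
clock: 12.02
tool_pos: [0.4987, 0.1026, 0.2744]
orientation: [179.8, -0.1, -87.7]
clock: 12.9
tool_pos: [0.5245, 0.3685, 0.274]
orientation: [179.9, -0.1, -87.6]
force: [0.2, -0.8, -3.0]
opening: 0.0514
gripper_force: 30.0
at [0.5245 0.3685 0.274 ] [ 1.7986e+02 -1.3000e-01 -8.7620e+01] go [-0.0018 -0.0008  0.119 ] turn 0.08
```

```bash
echo '[[0, 0, 0.04, 0, 0.04], [0, 0, 0.08, 0, 0.04], [0, 0, 0.105, 0, 0.04], [0, 0, 0.117, 0, 0.04], [0, 0, 0.117, 0, 0.04]]' > mv.in && python3 -m pendant mv.in; echo '[[0, 0, 0.002, 0, 0.04], [0, 0, 0.002, 0, 0.04]]' > mv.in && python3 -m pendant mv.in
```

```text
clock: 13.52
tool_pos: [0.5249, 0.3666, 0.1587]
orientation: [179.9, -0.1, -87.7]
force: [0.4, 0.1, -2.3]
opening: 0.0514
gripper_force: 30.0
clock: 13.78
tool_pos: [0.5253, 0.3677, 0.1583]
orientation: [-179.9, 0.1, -87.7]
force: [-0.5, 0.4, -2.5]
opening: 0.0515
gripper_force: 30.0
```

```bash
for i in 1; do echo '[[0, 0, 0.0015, 0, 0.04], [0, 0, 0.0015, 0, 0.04]]' > mv.in && python3 -m pendant mv.in|sed -n 2,4p; echo '[[0, 0, 0.0015, 0, 0.04], [0, 0, 0.0015, 0, 0.04]]' > mv.in && python3 -m pendant mv.in|sed -n 2,4p; done
```

```text
tool_pos: [0.525, 0.3675, 0.1559]
orientation: [-180.0, 0.0, -87.7]
force: [0.8, -0.6, -2.1]
tool_pos: [0.5249, 0.3674, 0.154]
orientation: [180.0, -0.0, -87.7]
force: [0.1, -0.6, -2.3]
```

```bash
echo '[[0, 0, 0.0012, 0, 0.04], [0, 0, 0.0012, 0, 0.04]]' > mv.in && python3 -m pendant mv.in|sed -n 2,4p; echo '[[0, 0, 0.001, 0, 0.04], [0, 0, 0.001, 0, 0.04]]' > mv.in && python3 -m pendant mv.in|sed -n 2,4p;
```

```text
tool_pos: [0.525, 0.3674, 0.1529]
orientation: [180.0, -0.0, -87.7]
force: [-0.7, -0.0, -2.7]
tool_pos: [0.5252, 0.3676, 0.1526]
orientation: [-180.0, 0.0, -87.7]
force: [-1.9, -0.8, 1.9]
```

Contact at the expected height. I release the can, retreat and go for the index.

```bash
echo '[[0, 0, 0, 0, 0.06], [0, 0, 0, 0, 0.07], [0, 0, 0, 0, 0.075], [0, 0, 0, 0, 0.075], [0, 0, -0.03, 0, 0.08], [0, 0, -0.07, 0, 0.08], [0, 0, -0.12, 0, 0.08], [0, 0, -0.17, 0, 0.08]]' > mv.in && python3 -m pendant mv.in
python3 -c "
from h import *
togo(.474,-.358,.25,-96)
s=snap('wrist','w6')
from fit import *
print(rect(pts([s],(.47,.58,.3,.43),.18,.2,420)),rect(pts([s],(.47,.58,.3,.43),.13,.17,420)))"
```

```text
clock: 15.78
tool_pos: [0.5249, 0.3673, 0.3236]
orientation: [180.0, -0.0, -87.7]
force: [0.6, 0.5, 0.0]
opening: 0.08
gripper_force: 0.0
at [0.5249 0.3673 0.3236] [ 1.800e+02 -1.000e-02 -8.769e+01] go [0.7226 0.0801 0.0737] turn 8.31
[ 5.252e-01  3.658e-01  2.800e-02  2.900e-02 -9.000e+01  1.861e-01] [ 5.25300e-01  3.62900e-01  4.40000e-02  5.19000e-02 -8.73975e+01
  1.48800e-01]
```

```bash
echo '[[0.03, 0, 0, 1, 0.07], [0.09, 0.005, 0, 2, 0.07], [0.15, 0.01, 0, 3, 0.07], [0.21, 0.015, 0, 4, 0.07], [0.27, 0.022, 0, 5, 0.07], [0.33, 0.03, 0, 6, 0.07], [0.39, 0.04, 0, 7, 0.07], [0.45, 0.05, 0, 8.3, 0.07]]' > mv.in && python3 -m pendant mv.in|head -3; python3 -c "
from h import *
togo(.4741,-.3576,.25,-96)"
```

```text
clock: 16.82
tool_pos: [0.4917, -0.0866, 0.3215]
orientation: [180.0, -0.0, -96.0]
at [ 0.4917 -0.0866  0.3215] [179.97  -0.   -96.05] go [ 0.2714 -0.0111  0.0715] turn -0.05
```

```bash
echo '[[0.06, 0, 0, 0, 0.07], [0.12, 0, 0, 0, 0.07], [0.18, -0.005, 0.02, 0, 0.07], [0.24, -0.011, 0.05, 0, 0.07], [0.271, -0.011, 0.07, 0, 0.07], [0.271, -0.011, 0.07, 0, 0.07], [0.271, -0.011, 0.07, 0, 0.07]]' > mv.in && python3 -m pendant mv.in|head -3; python3 - <<'E'
from h import *
from fit import *
togo(.4741,-.3576,.099,-96)
s=snap("wrist","w7");p=pts([s],(.42,.54,-.45,-.28),.112,.125,420);print(len(p),rect(p) if len(p)>50 else "")
E
```

```text
clock: 17.7
tool_pos: [0.4751, -0.355, 0.2517]
orientation: [179.9, 0.0, -96.1]
at [ 0.4751 -0.355   0.2517] [ 1.7995e+02  1.0000e-02 -9.6050e+01] go [0.0027 0.0006 0.1527] turn -0.05
6978 [ 0.4733 -0.3575  0.0425  0.1152 -6.1269  0.1181]
```

```bash
echo '[[0.002, 0, 0.02, 0, 0.07], [0.0025, 0.0005, 0.07, 0, 0.07], [0.0025, 0.0005, 0.12, 0, 0.07], [0.0025, 0.0005, 0.145, 0, 0.07], [0.0025, 0.0005, 0.153, 0, 0.07], [0.0025, 0.0005, 0.153, 0, 0.07]]' > mv.in && python3 -m pendant mv.in; python3 -c "
from h import *
togo(.4741,-.3576,.099,-96)"
```

```text
clock: 18.5
tool_pos: [0.4758, -0.357, 0.1]
orientation: [-179.9, -0.0, -95.9]
force: [-0.2, 0.3, -0.1]
opening: 0.0703
gripper_force: 0.0
at [ 0.4758 -0.357   0.1   ] [-1.7994e+02 -3.0000e-02 -9.5920e+01] go [0.0008 0.0016 0.001 ] turn 0.08
```

```bash
echo '[[0, 0.0012, 0, 0, 0.06], [0, 0.0012, 0, 0, 0.05], [0, 0.0012, 0, 0, 0.046], [0, 0.0012, 0, 0, 0.03], [0, 0.0012, 0, 0, 0.03], [0, 0.0012, 0, 0, 0.03], [0, 0.0012, 0, 0, 0.03]]' > mv.in && python3 -m pendant mv.in; echo '[[0, 0, -0.01, 0, 0.03], [0, 0, -0.03, 0, 0.03], [0, 0, -0.07, 0, 0.03], [0, 0, -0.11, 0, 0.03], [0, 0, -0.13, 0, 0.03], [0, 0, -0.13, 0, 0.03]]' > mv.in && python3 -m pendant mv.in
python3 -c "
from h import *
togo(.529,.26,.23,-87.7)"
```

```text
clock: 19.38
tool_pos: [0.4749, -0.3575, 0.0996]
orientation: [-179.9, -0.0, -96.0]
force: [3.1, -0.1, 3.4]
opening: 0.0418
gripper_force: 29.8
clock: 20.12
tool_pos: [0.4733, -0.3569, 0.2298]
orientation: [-180.0, 0.0, -96.0]
force: [0.1, 0.0, -6.0]
opening: 0.0408
gripper_force: 30.0
at [ 0.4733 -0.3569  0.2298] [-1.7999e+02  2.0000e-02 -9.6010e+01] go [-0.6194  0.0092  0.    ] turn -8.31
```

```bash
echo '[[-0.02, 0, 0, -1, 0.03], [-0.06, 0, 0, -2, 0.03], [-0.11, 0.0, 0, -3, 0.03], [-0.16, 0.002, 0, -4, 0.03], [-0.21, 0.004, 0, -5, 0.03], [-0.26, 0.006, 0, -6, 0.03], [-0.31, 0.008, 0, -7, 0.03], [-0.36, 0.009, 0, -8.3, 0.03]]' > mv.in && python3 -m pendant mv.in|head -3; echo '[[-0.05, -0.007, 0, 0, 0.03], [-0.1, -0.014, 0, 0, 0.03], [-0.15, -0.021, 0, 0, 0.03], [-0.2, -0.028, 0, 0, 0.03], [-0.24, -0.033, 0, 0, 0.03], [-0.257, -0.036, 0, 0, 0.03], [-0.257, -0.036, 0, 0, 0.03]]' > mv.in && python3 -m pendant mv.in
python3 -c "
from h import *
togo(.529,.26,.1,-87.7)"
```

```text
clock: 21.12
tool_pos: [0.5007, 0.0037, 0.2274]
orientation: [179.8, -0.0, -87.6]
clock: 22.0
tool_pos: [0.5269, 0.2607, 0.2272]
orientation: [179.8, -0.1, -87.6]
force: [-1.3, -0.8, -5.2]
opening: 0.0403
gripper_force: 30.0
at [0.5269 0.2607 0.2272] [ 1.7984e+02 -1.1000e-01 -8.7600e+01] go [ 0.0005 -0.0024  0.1272] turn 0.1
```

```bash
echo '[[0, -0.002, 0.04, 0, 0.03], [0, -0.002, 0.08, 0, 0.03], [0, -0.002, 0.11, 0, 0.03], [0, -0.002, 0.125, 0, 0.03], [0, -0.002, 0.125, 0, 0.03]]' > mv.in && python3 -m pendant mv.in|sed -n 2,4p;echo '[[0, 0, 0.0015, 0, 0.03], [0, 0, 0.0015, 0, 0.03]]' > mv.in && python3 -m pendant mv.in|sed -n 2,4p;echo '[[0, 0, 0.0015, 0, 0.03], [0, 0, 0.0015, 0, 0.03]]' > mv.in && python3 -m pendant mv.in|sed -n 2,5p
```

```text
tool_pos: [0.5296, 0.2591, 0.1033]
orientation: [179.9, -0.1, -87.7]
force: [0.9, 0.6, -4.9]
tool_pos: [0.5306, 0.2605, 0.1037]
orientation: [-179.9, 0.1, -87.7]
force: [0.4, 0.0, -4.7]
tool_pos: [0.5302, 0.2602, 0.1013]
orientation: [-180.0, 0.0, -87.7]
force: [-0.9, 0.4, -4.6]
opening: 0.0405
```

```bash
for i in 1; do echo '[[0, 0, 0.0015, 0, 0.03], [0, 0, 0.0015, 0, 0.03]]' > mv.in && python3 -m pendant mv.in|sed -n 2,4p;echo '[[0, 0, 0.0015, 0, 0.03], [0, 0, 0.0015, 0, 0.03]]' > mv.in && python3 -m pendant mv.in|sed -n 2,4p; echo '[[0, 0, 0.0015, 0, 0.03], [0, 0, 0.0015, 0, 0.03]]' > mv.in && python3 -m pendant mv.in|sed -n 2,4p; done
```

```text
tool_pos: [0.53, 0.26, 0.0994]
orientation: [180.0, -0.0, -87.7]
force: [0.4, -0.1, -4.3]
tool_pos: [0.5301, 0.2601, 0.0979]
orientation: [180.0, -0.0, -87.7]
force: [-0.1, -1.2, -5.2]
tool_pos: [0.5302, 0.2601, 0.0965]
orientation: [-180.0, -0.0, -87.7]
force: [0.9, 0.5, -4.5]
```

```bash
echo '[[0, 0, 0.001, 0, 0.03], [0, 0, 0.001, 0, 0.03]]' > mv.in && python3 -m pendant mv.in|sed -n 2,4p;echo '[[0, 0, 0.001, 0, 0.03], [0, 0, 0.001, 0, 0.03]]' > mv.in && python3 -m pendant mv.in|sed -n 2,4p
```

```text
tool_pos: [0.5302, 0.2602, 0.0964]
orientation: [-180.0, 0.0, -87.7]
force: [-3.7, -0.8, 6.2]
tool_pos: [0.5302, 0.2602, 0.0964]
orientation: [-180.0, 0.0, -87.7]
force: [-6.9, -1.6, 14.5]
```

```bash
echo '[[0, 0, -0.001, 0, 0.03], [0, 0, -0.001, 0, 0.045], [0, 0, -0.001, 0, 0.05], [0, 0, -0.001, 0, 0.06], [0, 0, -0.001, 0, 0.07], [0, 0, -0.04, 0, 0.07], [0, 0, -0.09, 0, 0.07], [0, 0, -0.15, 0, 0.07]]' > mv.in && python3 -m pendant mv.in; python3 - <<'E'
from h import *
from fit import *
togo(.5695,-.317,.16,-95.8)
s=snap("wrist","w8");p=pts([s],(.42,.62,.18,.34),.108,.12,420);print(len(p),rect(p))
A=np.c_[p[:,:2]-p[:,:2].mean(0),np.ones(len(p))];k=np.linalg.lstsq(A,p[:,2],rcond=None)[0];print(np.degrees(k[:2]),k[2])
E
```

```text
clock: 25.38
tool_pos: [0.5297, 0.2597, 0.2453]
orientation: [179.9, -0.1, -87.7]
force: [1.4, 1.6, 0.6]
opening: 0.0702
gripper_force: 0.0
at [0.5297 0.2597 0.2453] [ 1.7991e+02 -7.0000e-02 -8.7700e+01] go [ 0.5778 -0.0167  0.086 ] turn 8.1
6999 [0.5244 0.2599 0.043  0.1152 2.3859 0.1141]
[2.68270209 0.10943476] 0.11409873684095563
```

```bash
echo '[[0.03, 0, 0, 1, 0.075], [0.09, 0, 0, 2, 0.075], [0.15, -0.002, 0, 3, 0.075], [0.21, -0.005, 0, 4, 0.075], [0.27, -0.008, 0, 5, 0.075], [0.33, -0.011, 0, 6, 0.075], [0.39, -0.014, 0, 7, 0.075], [0.45, -0.016, 0, 8.1, 0.075]]' > mv.in && python3 -m pendant mv.in|head -3; echo '[[0.05, 0, 0, 0, 0.075], [0.1, -0.01, 0.01, 0, 0.075], [0.125, -0.016, 0.02, 0, 0.075], [0.125, -0.016, 0.02, 0, 0.075]]' > mv.in && python3 -m pendant mv.in|head -3; python3 - <<'E'
from h import *
from fit import *
togo(.57,-.317,.047,-95.8)
s=snap("wrist","w9");p=pts([s],(.52,.62,-.375,-.26),.04,.055,420);print(len(p),rect(p))
p=pts(["w1"],(.60,.65,-.36,-.28),.012,.03);print("rim",np.median(p[:,2]))
E
```

```text
clock: 26.42
tool_pos: [0.5643, -0.1908, 0.2445]
orientation: [-180.0, 0.0, -95.8]
clock: 26.92
tool_pos: [0.5668, -0.3165, 0.2226]
orientation: [179.9, 0.0, -96.0]
at [ 0.5668 -0.3165  0.2226] [ 1.7985e+02  2.0000e-02 -9.5950e+01] go [ 0.0002 -0.0037  0.1756] turn -0.15
5797 [ 0.5701 -0.317   0.0603  0.0847 -5.8156  0.0463]
rim 0.017510404093528387
```

```bash
echo '[[0, -0.003, 0.03, 0, 0.075], [0, -0.003, 0.08, 0, 0.075], [0, -0.003, 0.12, 0, 0.075], [0, -0.003, 0.14, 0, 0.075], [0, -0.003, 0.14, 0, 0.075]]' > mv.in && python3 -m pendant mv.in|sed -n 2,4p; python3 -c "
from h import *
togo(.57,-.317,.047,-95.8)"
```

```text
tool_pos: [0.5699, -0.3139, 0.0834]
orientation: [179.8, 0.0, -95.7]
force: [-0.3, 0.4, 1.0]
at [ 0.5699 -0.3139  0.0834] [ 1.7985e+02  3.0000e-02 -9.5730e+01] go [ 0.0031 -0.0005  0.0364] turn 0.07
```

```bash
echo '[[0.003, -0.0005, 0.015, 0, 0.075], [0.003, -0.0005, 0.03, 0, 0.075], [0.003, -0.0005, 0.036, 0, 0.075], [0.003, -0.0005, 0.036, 0, 0.075]]' > mv.in && python3 -m pendant mv.in|sed -n 2,4p;  echo '[[0, 0, 0, 0, 0.065], [0, 0, 0, 0, 0.05], [0, 0, 0, 0, 0.05], [0, 0, 0, 0, 0.05], [0, 0, 0, 0, 0.05]]' > mv.in && python3 -m pendant mv.in; echo '[[0, 0, -0.01, 0, 0.05], [0, 0, -0.03, 0, 0.05], [0, 0, -0.07, 0, 0.05], [0, 0, -0.11, 0, 0.05], [0, 0, -0.11, 0, 0.05]]' > mv.in && python3 -m pendant mv.in
python3 -c "
from h import *
togo(.4812,.0042,.16,-87.2)"
```

```text
tool_pos: [0.5704, -0.3182, 0.048]
orientation: [179.9, 0.0, -95.8]
force: [-1.3, -0.3, -0.9]
clock: 28.72
tool_pos: [0.5708, -0.3182, 0.049]
orientation: [-180.0, -0.0, -95.8]
force: [-2.6, 1.1, 5.1]
opening: 0.0599
gripper_force: 30.0
clock: 29.35
tool_pos: [0.5727, -0.3188, 0.1625]
orientation: [-179.6, -0.1, -95.8]
force: [0.6, -0.9, -5.0]
opening: 0.0598
gripper_force: 30.0
at [ 0.5727 -0.3188  0.1625] [-1.7962e+02 -7.0000e-02 -9.5770e+01] go [-0.3121  0.1235  0.0013] turn -8.57
```

```bash
echo '[[-0.02, 0.008, 0, -1, 0.05], [-0.06, 0.024, 0, -2, 0.05], [-0.11, 0.044, 0, -3, 0.05], [-0.16, 0.064, 0, -4, 0.05], [-0.21, 0.084, 0, -5.2, 0.05], [-0.26, 0.103, 0, -6.5, 0.05], [-0.295, 0.117, 0, -8, 0.05], [-0.312, 0.1235, 0, -8.6, 0.05]]' > mv.in && python3 -m pendant mv.in|head -3; echo '[[0, 0, 0, 0, 0.05], [0, 0, 0, 0, 0.05]]' > mv.in && python3 -m pendant mv.in|head -3; python3 -c "
from h import *
togo(.4812,.0032,.05,-87.2)"
```

```text
clock: 30.35
tool_pos: [0.4773, 0.0066, 0.1575]
orientation: [179.9, 0.0, -87.0]
clock: 30.6
tool_pos: [0.4787, 0.0046, 0.1579]
orientation: [179.9, -0.0, -87.2]
at [0.4787 0.0046 0.1579] [ 1.7993e+02 -1.0000e-02 -8.7170e+01] go [ 0.0015 -0.0026  0.1079] turn 0.03
```

```bash
echo '[[0.0015, -0.0026, 0.03, 0, 0.05], [0.0015, -0.0026, 0.07, 0, 0.05], [0.0015, -0.0026, 0.095, 0, 0.05], [0.0015, -0.0026, 0.105, 0, 0.05], [0.0015, -0.0026, 0.105, 0, 0.05]]' > mv.in && python3 -m pendant mv.in|sed -n 2,4p;echo '[[0, 0, 0.0015, 0, 0.05], [0, 0, 0.0015, 0, 0.05]]' > mv.in && python3 -m pendant mv.in|sed -n 2,4p;echo '[[0, 0, 0.0015, 0, 0.05], [0, 0, 0.0015, 0, 0.05]]' > mv.in && python3 -m pendant mv.in|sed -n 2,4p
```

```text
tool_pos: [0.4819, 0.0027, 0.0532]
orientation: [179.9, -0.0, -87.2]
force: [0.2, 0.8, -2.4]
tool_pos: [0.4826, 0.0035, 0.0529]
orientation: [-179.9, 0.0, -87.2]
force: [-1.0, 0.3, -4.6]
tool_pos: [0.4824, 0.0035, 0.051]
orientation: [-179.9, 0.0, -87.2]
force: [0.0, 0.8, -0.3]
```

```bash
echo '[[0, 0, 0.001, 0, 0.05], [0, 0, 0.001, 0, 0.05]]' > mv.in && python3 -m pendant mv.in|sed -n 2,4p;echo '[[0, 0, 0, 0, 0.062], [0, 0, 0, 0, 0.07], [0, 0, 0, 0, 0.075], [0, 0, 0, 0, 0.075], [0, 0, -0.03, 0, 0.075], [0, 0, -0.08, 0, 0.075], [0, 0, -0.14, 0, 0.075], [0, 0, -0.19, 0, 0.075]]' > mv.in && python3 -m pendant mv.in; python3 - <<'E'
from h import *
from fit import *
s=snap("wrist","w10");p=pts([s],(.42,.53,-.06,.07),.035,.07,420);print(len(p),rect(p))
togo(.5255,.26,.22,-87.7)
E
```

```text
tool_pos: [0.4824, 0.0035, 0.0509]
orientation: [-179.9, 0.0, -87.2]
force: [-4.2, 0.1, 15.9]
clock: 32.98
tool_pos: [0.4821, 0.0033, 0.242]
orientation: [-179.9, 0.0, -87.2]
force: [1.2, -0.4, -0.4]
opening: 0.0751
gripper_force: 0.0
5298 [0.4825 0.0046 0.0602 0.0861 2.8986 0.0483]
at [0.485  0.0035 0.2486] [-1.7941e+02  5.0000e-02 -8.7120e+01] go [-0.2541 -0.0531  0.0294] turn 0.58
```

```bash
echo '[[-0.04, -0.008, 0, 0.1, 0.07], [-0.1, -0.02, 0, 0.2, 0.07], [-0.16, -0.035, 0, 0.4, 0.07], [-0.22, -0.048, 0, 0.6, 0.07], [-0.254, -0.053, 0.01, 0.6, 0.07], [-0.254, -0.053, 0.03, 0.6, 0.07], [-0.254, -0.053, 0.03, 0.6, 0.07]]' > mv.in && python3 -m pendant mv.in|head -3; python3 - <<'E'
from h import *
from fit import *
s=snap("wrist","w11");p=pts([s],(.42,.62,.18,.34),.105,.12,420);print(len(p),rect(p))
togo(.5255,.26,.0966,-87.6)
E
```

```text
clock: 33.9
tool_pos: [0.5215, 0.2593, 0.2076]
orientation: [179.8, -0.1, -87.8]
8375 [0.5246 0.253  0.0427 0.1019 2.5051 0.1141]
at [0.5222 0.2593 0.2089] [ 1.7992e+02 -9.0000e-02 -8.7780e+01] go [-0.0008 -0.0035  0.1123] turn -0.18
```

```bash
echo '[[0, -0.0035, 0.03, 0, 0.07], [0, -0.0035, 0.07, 0, 0.07], [0, -0.0035, 0.1, 0, 0.07], [0, -0.0035, 0.112, 0, 0.07], [0, -0.0035, 0.112, 0, 0.07], [0, -0.0035, 0.112, 0, 0.07]]' > mv.in && python3 -m pendant mv.in|sed -n 2,4p; python3 -c "
from h import *
togo(.5255,.26,.0966,-87.6)"
```

```text
tool_pos: [0.5269, 0.2602, 0.0991]
orientation: [-179.9, 0.1, -87.8]
force: [-0.5, 0.4, 0.7]
at [0.5269 0.2602 0.0991] [-1.7989e+02  8.0000e-02 -8.7790e+01] go [0.0002 0.0014 0.0025] turn -0.19
```

```bash
echo '[[0, 0.0014, 0.0025, 0, 0.065], [0, 0.0014, 0.0025, 0, 0.06], [0, 0.0014, 0.0025, 0, 0.05], [0, 0.0014, 0.0025, 0, 0.046], [0, 0.0014, 0.0025, 0, 0.03], [0, 0.0014, 0.0025, 0, 0.03], [0, 0.0014, 0.0025, 0, 0.03]]' > mv.in && python3 -m pendant mv.in; echo '[[0, 0, -0.01, 0, 0.03], [0, 0, -0.03, 0, 0.03], [0, 0, -0.07, 0, 0.03], [0, 0, -0.11, 0, 0.03], [0, 0, -0.13, 0, 0.03], [0, 0, -0.13, 0, 0.03]]' > mv.in && python3 -m pendant mv.in
python3 -c "
from h import *
togo(.4786,-.358,.2266,-96.0)"
```

```text
clock: 35.58
tool_pos: [0.5253, 0.26, 0.0954]
orientation: [-179.9, 0.0, -87.8]
force: [2.9, -0.7, 1.3]
opening: 0.042
gripper_force: 29.7
clock: 36.33
tool_pos: [0.5243, 0.2599, 0.2262]
orientation: [-180.0, 0.1, -87.8]
force: [0.3, 0.6, -5.3]
opening: 0.0407
gripper_force: 30.0
at [0.5243 0.2599 0.2262] [-1.7996e+02  9.0000e-02 -8.7800e+01] go [ 0.6157  0.0694 -0.0015] turn 8.2
```

```bash
echo '[[0.02, 0, 0, 1, 0.03], [0.06, 0.005, 0, 2, 0.03], [0.11, 0.01, 0, 3, 0.03], [0.16, 0.016, 0, 4, 0.03], [0.21, 0.022, 0, 5, 0.03], [0.26, 0.028, 0, 6, 0.03], [0.31, 0.034, 0, 7, 0.03], [0.36, 0.04, 0, 8.2, 0.03]]' > mv.in && python3 -m pendant mv.in|head -3; python3 -c "
from h import *
togo(.4786,-.358,.2266,-96.0)"
```

```text
clock: 37.33
tool_pos: [0.4965, -0.1036, 0.2235]
orientation: [179.8, -0.0, -96.1]
at [ 0.4965 -0.1036  0.2235] [ 1.7982e+02 -1.0000e-02 -9.6080e+01] go [ 0.2548 -0.0091 -0.0031] turn -0.08
```

```bash
echo '[[0.05, -0.002, 0, 0, 0.03], [0.1, -0.004, 0, 0, 0.03], [0.15, -0.006, 0, 0, 0.03], [0.2, -0.008, 0, 0, 0.03], [0.24, -0.009, 0, 0, 0.03], [0.254, -0.009, 0, 0, 0.03], [0.254, -0.009, 0, 0, 0.03], [0.254, -0.009, 0, 0, 0.03]]' > mv.in && python3 -m pendant mv.in|head -4; python3 -c "
from h import *
togo(.4786,-.358,.105,-96.0)"
```

```text
clock: 38.33
tool_pos: [0.4804, -0.3543, 0.2243]
orientation: [179.9, 0.0, -96.0]
force: [0.3, 0.8, -4.5]
at [ 0.4804 -0.3543  0.2243] [ 1.7993e+02  4.0000e-02 -9.5990e+01] go [0.004  0.0013 0.1193] turn 0.01
```

```bash
echo '[[0.003, 0.001, 0.03, 0, 0.03], [0.003, 0.001, 0.07, 0, 0.03], [0.003, 0.001, 0.1, 0, 0.03], [0.003, 0.001, 0.115, 0, 0.03], [0.003, 0.001, 0.115, 0, 0.03], [0.003, 0.001, 0.115, 0, 0.03]]' > mv.in && python3 -m pendant mv.in|sed -n 2,4p; python3 -c "
from h import *
togo(.4786,-.358,.1005,-96.0)"
```

```text
tool_pos: [0.4807, -0.3582, 0.1115]
orientation: [-179.9, -0.0, -95.9]
force: [0.6, -0.8, -4.9]
at [ 0.4807 -0.3582  0.1115] [-1.7988e+02 -5.0000e-02 -9.5940e+01] go [0.     0.0021 0.011 ] turn 0.06
```

```bash
echo '[[0, 0.0015, 0.003, 0, 0.03], [0, 0.0015, 0.006, 0, 0.03], [0, 0.0015, 0.006, 0, 0.03]]' > mv.in && python3 -m pendant mv.in|sed -n 2,4p;echo '[[0, 0, 0.0015, 0, 0.03], [0, 0, 0.0015, 0, 0.03]]' > mv.in && python3 -m pendant mv.in|sed -n 2,4p;echo '[[0, 0, 0.0015, 0, 0.03], [0, 0, 0.0015, 0, 0.03]]' > mv.in && python3 -m pendant mv.in|sed -n 2,4p
```

```text
tool_pos: [0.478, -0.3578, 0.104]
orientation: [180.0, 0.0, -96.0]
force: [-0.4, 0.8, -5.3]
tool_pos: [0.4781, -0.3578, 0.1024]
orientation: [180.0, 0.0, -96.0]
force: [-0.2, 0.7, -4.7]
tool_pos: [0.478, -0.3578, 0.1009]
orientation: [180.0, 0.0, -96.0]
force: [0.7, 0.2, -4.8]
```

```bash
echo '[[0, 0, 0.001, 0, 0.03], [0, 0, 0.001, 0, 0.03]]' > mv.in && python3 -m pendant mv.in|sed -n 2,4p;echo '[[0, 0, 0.001, 0, 0.03], [0, 0, 0.001, 0, 0.03]]' > mv.in && python3 -m pendant mv.in|sed -n 2,4p
```

```text
tool_pos: [0.4783, -0.3579, 0.1004]
orientation: [-180.0, -0.0, -96.0]
force: [-1.8, 0.8, -1.1]
tool_pos: [0.4782, -0.3579, 0.1004]
orientation: [-180.0, -0.0, -96.0]
force: [-3.4, 3.5, 8.9]
```

```bash
echo '[[0, 0, -0.001, 0, 0.03], [0, 0, -0.001, 0, 0.045], [0, 0, -0.001, 0, 0.05], [0, 0, -0.001, 0, 0.06], [0, 0, -0.001, 0, 0.07], [0, 0, -0.04, 0, 0.07], [0, 0, -0.09, 0, 0.07], [0, 0, -0.15, 0, 0.07]]' > mv.in && python3 -m pendant mv.in|head -3;echo '[[0, 0, 0, 0, 0.07], [0, 0, 0, 0, 0.07]]' > mv.in && python3 -m pendant mv.in|head -3; python3 - <<'E'
from h import *
from fit import *
for t in ("w7",snap("wrist","w12")):
    p=pts([t],(.42,.54,-.45,-.28),.112,.125,420);print(len(p),rect(p))
    A=np.c_[p[:,:2]-p[:,:2].mean(0),np.ones(len(p))];k=np.linalg.lstsq(A,p[:,2],rcond=None)[0];print(np.degrees(k[:2]),k[2])
E
```

```text
clock: 41.45
tool_pos: [0.4776, -0.3576, 0.2498]
orientation: [179.9, 0.0, -96.0]
clock: 41.7
tool_pos: [0.478, -0.3576, 0.249]
orientation: [-180.0, 0.0, -96.0]
6978 [ 0.4733 -0.3575  0.0425  0.1152 -6.1269  0.1181]
[ 2.72253032 -0.22620148] 0.11804712702681511
7024 [ 0.4726 -0.3573  0.0425  0.1153 -5.7463  0.1181]
[ 2.65195843 -0.30880474] 0.1180681649818679
```

```bash
echo '[[-0.04, 0, -0.03, -1, 0.088], [-0.1, 0, -0.06, -2, 0.088], [-0.16, 0, -0.06, -3, 0.088], [-0.22, 0, -0.06, -4, 0.088], [-0.28, 0, -0.06, -5, 0.088], [-0.34, 0, -0.06, -6, 0.088], [-0.4, 0, -0.06, -7, 0.088], [-0.46, 0, -0.06, -8.3, 0.088]]' > mv.in && python3 -m pendant mv.in|head -3; python3 -c "
from h import *
togo(.525,.3675,.30,-87.7)"
```

```text
clock: 42.75
tool_pos: [0.5256, 0.1015, 0.3077]
orientation: [179.9, -0.1, -87.6]
at [0.5256 0.1015 0.3077] [ 1.7989e+02 -6.0000e-02 -8.7640e+01] go [-0.2658 -0.0104  0.0074] turn 0.06
```

```bash
echo '[[-0.06, -0.002, 0, 0, 0.088], [-0.12, -0.004, 0, 0, 0.088], [-0.18, -0.006, 0, 0, 0.088], [-0.23, -0.009, 0, 0, 0.088], [-0.265, -0.0104, 0, 0, 0.088], [-0.265, -0.0104, 0, 0, 0.088], [-0.265, -0.0104, 0, 0, 0.088]]' > mv.in && python3 -m pendant mv.in|head -3; python3 - <<'E'
from h import *
from fit import *
togo(.525,.3675,.1527,-87.7)
s=snap("wrist","w13");print(rect(pts([s],(.47,.58,.3,.43),.18,.2,420)))
E
```

```text
clock: 43.62
tool_pos: [0.5256, 0.3643, 0.3076]
orientation: [179.9, -0.1, -87.7]
at [0.5256 0.3643 0.3076] [ 1.799e+02 -1.100e-01 -8.768e+01] go [-0.0035  0.0002  0.1549] turn 0.02
[ 5.25500e-01  3.65900e-01  2.84000e-02  2.96000e-02 -8.18698e+01
  1.86100e-01]
```

```bash
echo '[[-0.0025, 0, 0.03, 0, 0.088], [-0.0025, 0, 0.07, 0, 0.088], [-0.0025, 0, 0.11, 0, 0.088], [-0.0025, 0, 0.14, 0, 0.088], [-0.0025, 0, 0.15, 0, 0.088], [-0.0025, 0, 0.15, 0, 0.088]]' > mv.in && python3 -m pendant mv.in|sed -n 2,4p; python3 -c "
from h import *
togo(.525,.3675,.1527,-87.7)"
```

```text
tool_pos: [0.5261, 0.3667, 0.1593]
orientation: [180.0, -0.0, -87.7]
force: [-0.6, -0.1, 0.2]
at [0.5261 0.3667 0.1593] [ 1.800e+02 -2.000e-02 -8.773e+01] go [-0.0008  0.001   0.0066] turn -0.03
```

```bash
echo '[[-0.0008, 0.001, 0.003, 0, 0.088], [-0.0008, 0.001, 0.0062, 0, 0.088], [-0.0008, 0.001, 0.0062, 0, 0.06], [-0.0008, 0.001, 0.0062, 0, 0.04], [-0.0008, 0.001, 0.0062, 0, 0.04], [-0.0008, 0.001, 0.0062, 0, 0.04], [-0.0008, 0.001, 0.0062, 0, 0.04], [-0.0008, 0.001, 0.0062, 0, 0.04]]' > mv.in && python3 -m pendant mv.in; echo '[[0, 0, -0.01, 0, 0.04], [0, 0, -0.03, 0, 0.04], [0, 0, -0.07, 0, 0.04], [0, 0, -0.11, 0, 0.04], [0, 0, -0.12, 0, 0.04], [0, 0, -0.12, 0, 0.04]]' > mv.in && python3 -m pendant mv.in
python3 -c "
from h import *
togo(.486,-.2592,.2766,-95.4)"
```

```text
clock: 45.42
tool_pos: [0.5249, 0.3681, 0.1529]
orientation: [-180.0, 0.0, -87.7]
force: [1.2, -0.1, -0.9]
opening: 0.0514
gripper_force: 30.0
clock: 46.18
tool_pos: [0.5245, 0.3681, 0.273]
orientation: [-180.0, 0.1, -87.7]
force: [-0.7, -0.2, -3.6]
opening: 0.0517
gripper_force: 30.0
at [0.5245 0.3681 0.273 ] [-1.800e+02  5.000e-02 -8.771e+01] go [ 0.6253  0.0636 -0.0041] turn 7.69
```

```bash
echo '[[0.02, 0, -0.003, 1, 0.04], [0.06, 0.005, -0.004, 2, 0.04], [0.11, 0.01, -0.004, 3, 0.04], [0.16, 0.015, -0.004, 4, 0.04], [0.21, 0.02, -0.004, 5, 0.04], [0.26, 0.026, -0.004, 6, 0.04], [0.31, 0.032, -0.004, 7, 0.04], [0.36, 0.037, -0.004, 7.7, 0.04]]' > mv.in && python3 -m pendant mv.in|head -3; python3 -c "
from h import *
togo(.486,-.2587,.2766,-95.4)"
```

```text
clock: 47.18
tool_pos: [0.5007, 0.0045, 0.2757]
orientation: [179.9, -0.0, -95.5]
at [0.5007 0.0045 0.2757] [ 1.7989e+02 -4.0000e-02 -9.5460e+01] go [ 0.2634 -0.0104 -0.0007] turn -0.06
```

```bash
echo '[[0.05, -0.002, 0, 0, 0.04], [0.1, -0.004, 0, 0, 0.04], [0.15, -0.006, 0, 0, 0.04], [0.2, -0.008, 0, 0, 0.04], [0.24, -0.01, 0, 0, 0.04], [0.262, -0.0104, 0, 0, 0.04], [0.262, -0.0104, 0, 0, 0.04], [0.262, -0.0104, 0, 0, 0.04]]' > mv.in && python3 -m pendant mv.in|sed -n 2,4p; echo '[[0, 0, 0.03, 0, 0.04], [0, 0, 0.07, 0, 0.04], [0, 0, 0.1, 0, 0.04], [0, 0, 0.108, 0, 0.04], [0, 0, 0.108, 0, 0.04]]' > mv.in && python3 -m pendant mv.in|sed -n 2,4p; python3 -c "
from h import *
togo(.486,-.2587,.1575,-95.4)"
```

```text
tool_pos: [0.4871, -0.2549, 0.2759]
orientation: [179.9, 0.0, -95.4]
force: [-0.9, 0.2, -3.0]
tool_pos: [0.4882, -0.2546, 0.1691]
orientation: [180.0, -0.0, -95.3]
force: [0.6, -0.1, -2.1]
at [ 0.4882 -0.2546  0.1691] [ 1.7998e+02 -2.0000e-02 -9.5340e+01] go [0.0043 0.0019 0.0116] turn 0.06
```

```bash
echo '[[0.004, 0.0019, 0.004, 0, 0.04], [0.004, 0.0019, 0.008, 0, 0.04], [0.004, 0.0019, 0.008, 0, 0.04], [0.004, 0.0019, 0.008, 0, 0.04]]' > mv.in && python3 -m pendant mv.in|sed -n 2,4p; python3 -c "
from h import *
togo(.486,-.2587,.1575,-95.4)"
```

```text
tool_pos: [0.4859, -0.2588, 0.1611]
orientation: [-180.0, -0.0, -95.4]
force: [0.2, -0.4, -1.7]
at [ 0.4859 -0.2588  0.1611] [-179.98   -0.    -95.4 ] go [-0.0001 -0.0001  0.0036] turn 0.0
```

```bash
echo '[[0, 0, 0.0015, 0, 0.04], [0, 0, 0.003, 0, 0.04], [0, 0, 0.003, 0, 0.04]]' > mv.in && python3 -m pendant mv.in|sed -n 2,4p; echo '[[0, 0, 0.001, 0, 0.04], [0, 0, 0.001, 0, 0.04]]' > mv.in && python3 -m pendant mv.in|sed -n 2,4p
```

```text
tool_pos: [0.4856, -0.2587, 0.1577]
orientation: [180.0, 0.0, -95.4]
force: [0.5, -0.0, -2.1]
tool_pos: [0.4858, -0.2588, 0.1569]
orientation: [-180.0, -0.0, -95.4]
force: [0.7, -0.3, -2.2]
```

```bash
echo '[[0, 0, 0.0008, 0, 0.04], [0, 0, 0.0008, 0, 0.04]]' > mv.in && python3 -m pendant mv.in|sed -n 2,4p
```

```text
tool_pos: [0.486, -0.2589, 0.1568]
orientation: [-180.0, -0.0, -95.4]
force: [-1.5, 0.3, 4.5]
```

Contact. I release the can, retreat to a clear height, and check against the first pictures.

```bash
echo '[[0, 0, 0, 0, 0.06], [0, 0, 0, 0, 0.07], [0, 0, 0, 0, 0.075], [0, 0, 0, 0, 0.08], [0, 0, -0.03, 0, 0.08], [0, 0, -0.07, 0, 0.08], [0, 0, -0.12, 0, 0.08], [0, 0, -0.17, 0, 0.08]]' > mv.in && python3 -m pendant mv.in|sed -n 2,5p; echo '[[-0.04, 0.01, -0.05, -2, 0.08], [-0.08, 0.02, -0.1, -4, 0.08], [-0.085, 0.03, -0.125, -6, 0.08], [-0.085, 0.035, -0.125, -6, 0.08], [-0.085, 0.035, -0.125, -6, 0.08], [-0.085, 0.035, -0.125, -6, 0.08]]' > mv.in && python3 -m pendant mv.in|sed -n 2,4p; python3 - <<'E'
from fit import *
s=snap("wrist","w14")
B={"index":(.41,.54,-.425,-.295,.112,.125),"cap":(.44,.54,-.3,-.22,.18,.25),"can":(.44,.54,-.3,-.22,.14,.175),"tape":(.52,.64,-.25,-.18,.04,.09),"small":(.51,.62,-.46,-.38,.035,.09),"carton":(.42,.53,-.06,.07,.035,.07)}
for n,b in B.items():
    for t in ("w3","w1",s):
        try:p=pts([t],b[:4],*b[4:],250);print(n,t if isinstance(t,str) else "now",len(p),rect(p))
        except Exception as e:print(n,"-")
E
```

```text
tool_pos: [0.4855, -0.2587, 0.3276]
orientation: [180.0, 0.0, -95.4]
force: [0.2, -0.7, 0.0]
opening: 0.0801
tool_pos: [0.4587, -0.171, 0.4497]
orientation: [179.9, 0.0, -89.4]
force: [-0.5, 0.3, -0.4]
index w3 2491 [ 0.4747 -0.3436  0.0424  0.0874 -6.7098  0.1182]
index w1 2635 [ 0.4731 -0.3575  0.0427  0.1151 -6.0885  0.1181]
index now 2313 [ 0.474  -0.3396  0.0427  0.0797 -6.3402  0.1181]
cap w3 626 [ 0.4856 -0.2597  0.03    0.03    0.      0.19  ]
cap w1 487 [ 4.852e-01 -2.611e-01  2.750e-02  2.900e-02 -9.000e+01  1.900e-01]
cap now 644 [ 4.856e-01 -2.600e-01  2.900e-02  2.950e-02 -9.000e+01  1.899e-01]
can w3 875 [ 4.860e-01 -2.590e-01  5.150e-02  5.200e-02 -9.000e+01  1.527e-01]
can w1 714 [ 4.8500e-01 -2.6400e-01  4.3500e-02  5.1800e-02  7.9992e+01  1.5300e-01]
can now 902 [  0.4855  -0.2599   0.0516   0.0524 -21.8014   0.1527]
tape w3 1445 [ 5.76100e-01 -2.15600e-01  4.33000e-02  7.96000e-02  8.90452e+01
  7.08000e-02]
tape w1 1329 [ 5.76300e-01 -2.16100e-01  4.43000e-02  7.96000e-02  8.69872e+01
  6.91000e-02]
tape now 1457 [ 5.76200e-01 -2.15600e-01  4.27000e-02  8.00000e-02  8.77542e+01
  7.08000e-02]
small w3 499 [ 5.607e-01 -3.959e-01  1.050e-02  6.300e-02 -9.000e+01  5.640e-02]
small w1 1588 [ 5.60900e-01 -4.18100e-01  4.62000e-02  6.84000e-02  8.22782e+01
  5.82000e-02]
small now 196 [ 5.37300e-01 -3.92400e-01  2.80000e-03  1.42000e-02  8.61858e+01
  4.52000e-02]
carton -
carton -
carton now 275 [ 4.84900e-01 -3.48000e-02  1.00000e-02  5.81000e-02 -8.93634e+01
  4.68000e-02]fit.py:10: RuntimeWarning: Mean of empty slice.
  g=np.zeros((2000,2000),np.uint8);ij=((p[:,:2]-p[:,:2].mean(0))*2000+1000).round().astype(int)
  ret = um.true_divide(
```

View pics/w14.png

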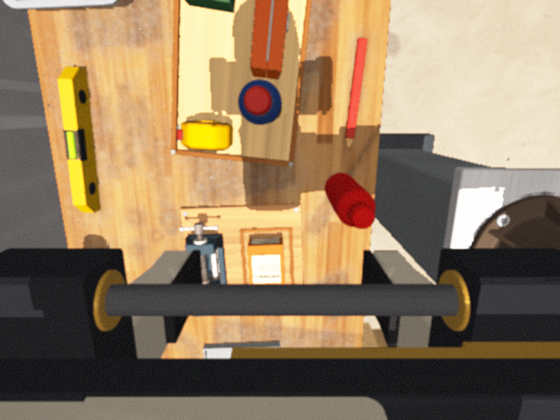

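The picture shows the can (258,102) and the index (268,35) standing in the caddy within 1 mm of their first places. The carton lies inside the seat frame at (266,262), the tape measure at (206,135) has not moved, and the gripper is clear of everything. I hand the job in.

```bash
python3 -c "
from plant import job
print(job.close_job())"
```

```text
the job is handed in; nothing more can be done
None
```

I handed the job in at about 49 s: the flat carton lies flat in the seat, the can and drill index stand back in the caddy within about 1 mm of their first places, and the tape measure and small carton were left alone.

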